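# Put the carving tools back on their outlines

### The job

The carving is finished for the day: put the chisel, the rasp, the sharpening stone and the little block plane away, each lying flat on the white board that has its own outline painted on it, squarely over the outline (handle on painted handle and blade on painted blade for the chisel and the rasp; the stone with the same side up and the plane on its sole, either end first). Leave the mug of pencils and the wax tin where they are.

Things in the scene. Friction and masses are not known exactly. Their poses are not given: they have to be found in the camera images.
- chisel_handle (a point): Palm chisel, 140 mm long, lying flat: red handle 84 x 26 x 24 mm high with flat underside, then a bright steel blade 12 mm wide that widens to 24 mm at the tip. Point: middle of the handle, 12 mm above its underside; x points from handle to steel, z up. The handle reaches 42 mm either side of the point along x; the steel, at mid-height, ends 98 mm ahead of it.
- rasp_handle (a point): Palm rasp, 140 mm long, lying flat: black handle 84 x 26 x 24 mm high with flat underside, then a straight dark steel blade 14 mm wide. Point: middle of the handle, 12 mm above its underside; x points from handle to steel, z up. The handle reaches 42 mm either side of the point along x; the steel, at mid-height, ends 98 mm ahead of it.
- stone_center (a point): Sharpening stone, a slab 100 x 42 x 20 mm high, orange upper half on a grey lower half, lying flat. The point is its centre, 10 mm above its underside; x runs along its length, z up; either end may go either way.
- plane_center (a point): Small block plane: blue body 110 x 38 x 26 mm high with straight upright sides, standing on its sole; on top a sloping steel iron and a brass knob, 42 mm high in all. The point is the centre of the blue body, 13 mm above the sole; x runs along its length towards the brass knob, z up; either end may go either way.
- chisel_board_top (a point): Fixed white board 150 x 66 mm, 8 mm thick, screwed flat on the bench, with the painted outline of the chisel: red handle, grey blade widening at the tip, centred on the board. Point: centre of its top face, 8 mm above the bench; x along its length, z up. The painted blade points along +x; the middle of the painted handle lies 28 mm from the point along -x.
- rasp_board_top (a point): Fixed white board 150 x 66 mm, 8 mm thick, screwed flat on the bench, with the painted outline of the rasp: black handle, straight dark grey blade, centred on the board. Point: centre of its top face, 8 mm above the bench; x along its length, z up. The painted blade points along +x; the middle of the painted handle lies 28 mm from the point along -x.
- stone_board_top (a point): Fixed white board 150 x 66 mm, 8 mm thick, screwed flat on the bench, with a plain orange rectangle 104 x 46 mm, the stone's outline, centred and lengthwise. Point: centre of its top face, 8 mm above the bench; x along its length, z up.
- plane_board_top (a point): Fixed white board 150 x 66 mm, 8 mm thick, screwed flat on the bench, with a plain blue rectangle 114 x 42 mm, the plane's outline, centred and lengthwise. Point: centre of its top face, 8 mm above the bench; x along its length, z up.
- mug: White mug of pencils, 76 mm across, pencils up to about 130 mm high, handle on its +y side; stands to the robot's left, to be left alone. Origin: centre of its underside.
- wax_tin: Round wax tin, green with a brass-coloured lid, 74 mm across and 28 mm high; stands to the robot's right, to be left alone. Origin: centre of its underside.

How it is judged:
At the end, for the whole second after the job is handed in: All four tools lie at rest, let go, on their own boards: each point within 12 mm along and across of its place on the outline, height within 4 mm of resting, within 10 degrees of the outline's length and 7 degrees of level; chisel and rasp blades over the painted blades (x of chisel_handle in the frame of chisel_board_top between -0.04 and -0.016 m and y of chisel_handle in the frame of chisel_board_top between -0.012 and 0.012 m and z of chisel_handle in the frame of chisel_board_top between 0.008 and 0.016 m and angle between the x axis of chisel_handle and the x axis of chisel_board_top, either way round below 0.175 rad and angle between each of chisel_handle, rasp_handle, stone_center, plane_center's own z axis and vertical below 0.12 rad and linear speed of each of chisel, rasp, stone, plane below 0.02 m/s and x of chisel_board_top in the frame of chisel_handle above 0 m and x of rasp_handle in the frame of rasp_board_top between -0.04 and -0.016 m and y of rasp_handle in the frame of rasp_board_top between -0.012 and 0.012 m and z of rasp_handle in the frame of rasp_board_top between 0.008 and 0.016 m and angle between the x axis of rasp_handle and the x axis of rasp_board_top, either way round below 0.175 rad and x of rasp_board_top in the frame of rasp_handle above 0 m and x of stone_center in the frame of stone_board_top between -0.012 and 0.012 m and y of stone_center in the frame of stone_board_top between -0.012 and 0.012 m and z of stone_center in the frame of stone_board_top between 0.006 and 0.014 m and angle between the x axis of stone_center and the x axis of stone_board_top, either way round below 0.175 rad and x of plane_center in the frame of plane_board_top between -0.012 and 0.012 m and y of plane_center in the frame of plane_board_top between -0.012 and 0.012 m and z of plane_center in the frame of plane_board_top between 0.009 and 0.017 m and angle between the x axis of plane_center and the x axis of plane_board_top, either way round below 0.175 rad); the robot touches nothing.
It fails at once if the mug of pencils was shifted by more than 20 mm (distance of mug from where it was at the start of the episode above 0.02 m).
It fails at once if the wax tin was shifted by more than 20 mm (distance of wax_tin from where it was at the start of the episode above 0.02 m).
It also fails if it takes over 131 s, if anything falls off the work surface, if the arm or the gripper's body presses on something with over 40 N, if the wrist force passes 120 N, or if a joint passes its speed limit or range.

### The arm

A 6-joint arm with a two-finger parallel gripper is mounted at the origin on the work surface. World frame = base frame: x ahead of the robot, y to its left, z up, the work surface at z = 0. Lengths are in m, angles in rad, forces in N, time in s.
With the tool pointing down it reaches from about 0.3 to 1 m from the base axis. Payload 5.1 kg.
Tool frame: the origin (TCP) lies between the finger pads; the fingertips stand 8 mm ahead of it and the grasp point (between the pads) lies 11 mm behind it; z points along the fingers, y is the line along which they close (so a half turn about z gives the same grasp; the last joint's range is limited). The gripper opens to 95 mm and grips with 3 to 60 N. Pads are 20 mm wide; open, the fingers measure 119 mm over their backs; the gripper's body (75 mm by 180 mm) begins 59 mm behind the grasp point.
Start: joints at [1.102, 0.124, 1.65, -0, 1.367, -0.083], TCP at [0.245, 0.602, 0.223] pointing down, gripper open.
Joint ranges: [-2.61, 2.61], [-1.02, 2.33], [0.03, 2.71], [-1.35, 4.49], [0.32, 2.68], [-2.91, 2.91]. Speed limits (rad/s): [2.57, 2.57, 3.14, 3.14, 3.14, 3.14].

### API

Orientations are given as a rotation vector (axis times angle).
In Python, from plant import robot, get_image, workorder gives the robot as it stands. The module is installed in compiled form; this text tells all that it offers.
- The arm moves only by the tool send_rows, never from a script. Its argument "plan" is a list of rows, each an object of numbers: "gripper": the closure, from 0 (fully open) to 1 (shut); "dx", "dy", "dz": the shift along the tool's x, y, z in m; "roll": the turn about the tool's z in rad. A call has 1 to 20 rows; each row is the pose to reach, as a shift and turn from the pose commanded when the call began, along the tool's axes at that moment; what a row does not reach only later rows make up. A row lasts 1/10 s, in which the tool goes at most 50 mm and 8.59 degrees, less where a joint would pass 70% of its speed; a pose out of reach is approached as far as the arm can. A call with a gripper value outside its range is refused whole. The fingers move at their own pace and stop on an object; the grip force is fixed at half the most. Time passes only in rows, so rows that repeat a pose let the fingers close. It gives the time, the measured TCP pose, the force, the opening and the grip force at its end, in the units of the state.
- robot.observe(): the state, without advancing time (a new reading comes with each control period).
- get_image(name): name is "scene" or "top"; returns a dict with "frame" (420x560x3 uint8, red, green, blue), "fov_y" (degrees; the focal length in pixels is half the picture's height over the tangent of half this angle, whatever the lens; pixels are square), "cx", "cy" (the principal point, pixels), "pose" (4x4, takes a point from camera to world coordinates). Camera axes: x right, y down, z forward; pixel columns grow to the right and rows downward; lengths in m; the calibration is good to about 2 mm. A picture is of the moment at which its call begins. There is no depth.
- workorder.close_job(): hands the job in; it is judged then, once.
The state is a dict: "clock": time; "joint_positions": joint angles; "qd": joint speeds; "tau": joint torques, N m; "tool_pos": TCP position; "orientation": TCP orientation; "force": force on the tool from outside, world axes, zero at the start; "torque": the same for the moment, N m; "opening": finger opening in m; "finger_force": force on a finger pad.
Only numpy, scipy, OpenCV 4.12 (cv2) and the standard library are available. Lean on these libraries where they do the work, as an engineer would, in place of code of your own. Each camera call takes 0.05 s, during which the arm holds its last target. There are 200 camera calls.

## Working session

There is one attempt and no reset: what is moved stays moved. The work goes in short steps, Python scripts to look and compute and a tool call to move; the robot and the scene stay as the last step left them, time stands still between calls to the robot, and variables do not carry over. Pictures are saved under pics/ and viewed, at most 14 in all, crops included, and the job is handed in when it is done.

Besides the shell and the picture viewer there is one more tool, called after "Request:" as name(argument=value, ...) on one line, values as JSON. send_rows: Moves the arm, as the interface text tells. Its arguments: {"type":"object","properties":{"plan":{"type":"array"}},"required":["plan"]}

```bash
mkdir -p pics; python3 - <<'E'
from plant import robot,get_image
import cv2,numpy as np
for n in("scene","top"):
    d=get_image(n);cv2.imwrite(f"pics/{n}0.png",d["frame"][:,:,::-1]);np.save(f"{n}0.npy",d["frame"])
    print(n,d["fov_y"],d["cx"],d["cy"],np.round(d["pose"],4).tolist(), [k for k in d])
print(robot.observe())
E
```

```text
scene 54.445866425988974 275.4986881767005 211.24783321911423 [[0.3806, 0.6786, -0.6282, 1.258], [0.9247, -0.2818, 0.2558, -0.2978], [-0.0035, -0.6783, -0.7348, 0.9061], [0.0, 0.0, 0.0, 1.0]] ['frame', 'fov_y', 'cx', 'cy', 'pose']
top 52.7674723834687 281.00602505914503 210.5347265553765 [[0.0012, -0.9985, 0.0544, 0.4329], [-0.9999, -0.0019, -0.0138, -0.0048], [0.0139, -0.0544, -0.9984, 1.2868], [0.0, 0.0, 0.0, 1.0]] ['frame', 'fov_y', 'cx', 'cy', 'pose']
{'clock': 0.1, 'joint_positions': array([ 1.10238083e+00,  1.24401418e-01,  1.65153578e+00, -3.88788041e-06,
        1.36752951e+00, -8.25808061e-02]), 'qd': array([ 1.18006322e-03, -1.05071078e-03, -1.78392551e-03, -4.32400886e-04,
       -1.85469697e-03, -9.69524762e-05]), 'tau': array([ 4.97366418e-04, -4.18876255e+01, -3.61099613e+01,  7.77634280e-02,
        4.60669154e-02, -7.33642719e-05]), 'tool_pos': array([0.24437201, 0.60169339, 0.22153585]), 'orientation': array([-6.02216867e-01, -3.08281549e+00,  2.83392797e-03]), 'force': array([-0.88669934, -0.41860486, -0.24599389]), 'torque': array([ 0.02891047, -0.00167897, -0.05495627]), 'finger_force': 0.0, 'opening': 0.09497919081301823}
```

View pics/top0.png

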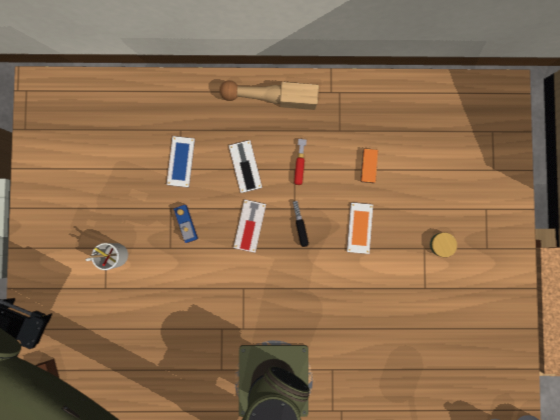

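View pics/scene0.png

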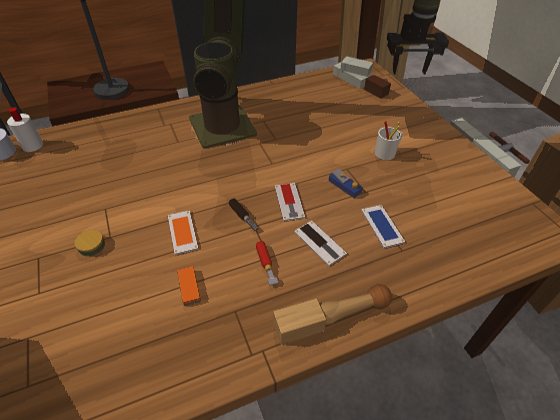

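The top view shows the plane tool (186,222), rasp (301,224), chisel (300,162) and stone (370,165). It also shows the plane board (181,162), rasp board (245,166), chisel board (250,226) and stone board (360,228). The scene view agrees, with the mug at (388,143), the tin at (90,242) and a mallet to avoid at the front.

```bash
cat > h.py <<'E'
import cv2,numpy as np
from plant import robot,get_image
def ray(d,p,z):
    f=210/np.tan(np.radians(d["fov_y"]/2));P=np.array(d["pose"])
    v=P[:3,:3]@np.array([(p[0]-d["cx"])/f,(p[1]-d["cy"])/f,1]);o=P[:3,3]
    return (o+v*(z-o[2])/v[2]), o, v/np.linalg.norm(v)
def hsvmask(im,name):
    H,S,V=[c.astype(int) for c in cv2.split(cv2.cvtColor(im,cv2.COLOR_RGB2HSV))]
    return {"red":((H<5)|(H>172))&(S>150)&(V>60),"black":(V<60),"orange":(H>=5)&(H<14)&(S>200)&(V>140),
     "blue":(H>100)&(H<130)&(S>120),"white":(S<50)&(V>150)}[name].astype(np.uint8)
def blob(im,name,win):
    m=hsvmask(im,name);k=np.zeros_like(m);x,y,r=win;k[y-r:y+r,x-r:x+r]=1
    cs,_=cv2.findContours(m*k,cv2.RETR_EXTERNAL,cv2.CHAIN_APPROX_NONE)
    return max(cs,key=cv2.contourArea)
def rect(d,c,z):   # contour -> world rect on plane z
    w=np.array([ray(d,p,z)[0][:2] for p in c[:,0]]).astype(np.float32)
    b=cv2.boxPoints(cv2.minAreaRect(w*1000))
    e=[b[1]-b[0],b[2]-b[1]];L=max(e,key=np.linalg.norm);n=[np.linalg.norm(x) for x in e]
    return b.mean(0),np.degrees(np.arctan2(L[1],L[0]))%180,max(n),min(n)
E
python3 - <<'E'
from h import *
d=get_image("top");s=get_image("scene");im=d["frame"]
J=[("plane","blue",(186,222,25),.02),("planeB","white",(181,162,32),.008),("planeB.paint","blue",(181,162,32),.008),
("rasp","black",(303,232,18),.018),("raspB","white",(245,166,32),.008),("raspB.paint","black",(249,175,18),.008),
("chisel","red",(300,170,28),.018),("chiselB","white",(250,226,32),.008),("chiselB.paint","red",(248,235,22),.008),
("stone","orange",(370,165,25),.018),("stoneB","white",(360,228,32),.008),("stoneB.paint","orange",(360,228,26),.008)]
S={"plane":("blue",(345,184,22)),"planeB.paint":("blue",(383,226,25)),"chisel":("red",(264,255,25)),"chiselB.paint":("red",(288,193,20)),
"stone":("orange",(189,286,25)),"stoneB.paint":("orange",(183,232,22)),"rasp":("black",(239,212,18)),"raspB.paint":("black",(313,234,20))}
def cen(c): return cv2.minAreaRect(c)[0]
for n,col,w,z in J:
    c=blob(im,col,w);r=rect(d,c,z)
    t=""
    if n in S:
        c2=blob(s["frame"],*S[n]);_,o1,v1=ray(d,cen(c),0);_,o2,v2=ray(s,cen(c2),0)
        k=np.linalg.lstsq(np.c_[v1,-v2],o2-o1,rcond=None)[0];a=o1+k[0]*v1;b=o2+k[1]*v2
        t=f"tri {np.round((a+b)*500,1)} gap {np.linalg.norm(a-b)*1000:.1f}"
    print(n,np.round(r[0],1),"ang %.1f L %.1f W %.1f"%r[1:],t)
v=cv2.resize(im[125:265,150:410],None,fx=3,fy=3,interpolation=cv2.INTER_CUBIC);cv2.imwrite("pics/c1.png",v[:,:,::-1])
for r,n in(((444,244),.028),((106,256),.09)): print(ray(d,r,n)[0])
E
```

```text
plane [463.9 263.4] ang 19.1 L 107.0 W 36.6 tri [463.5 263.1  18.1] gap 1.7
planeB [651.8 283.4] ang 173.8 L 150.1 W 68.0 
planeB.paint [652.1 284. ] ang 174.0 L 109.0 W 36.6 tri [653.1 285.4   1.6] gap 0.0
rasp [435.7 -83.9] ang 11.3 L 80.9 W 23.5 tri [435.6 -84.8   7.6] gap 0.5
raspB [638.1  87. ] ang 14.7 L 150.3 W 67.4 
raspB.paint [611.4  80. ] ang 14.3 L 83.0 W 22.8 tri [612.1  80.6   3.4] gap 0.6
chisel [621.9 -76. ] ang 175.2 L 80.0 W 24.1 tri [623.3 -76.7   7.9] gap 0.2
chiselB [457.2  72.9] ang 167.6 L 149.3 W 67.1 
chiselB.paint [430.2  78.9] ang 167.7 L 85.1 W 24.8 tri [430.1  79.2   2.2] gap 0.2Traceback (most recent call last):
  File "<stdin>", line 11, in <module>
  File "h.py", line 14, in blob
    return max(cs,key=cv2.contourArea)
ValueError: max() iterable argument is empty
```

```bash
python3 - <<'E'
from h import *
d=get_image("top");im=d["frame"]
hs=cv2.cvtColor(im,cv2.COLOR_RGB2HSV);print(hs[165,370],hs[228,360],hs[190,330])
import h
def hm(im,name):
    H,S,V=[c.astype(int) for c in cv2.split(cv2.cvtColor(im,cv2.COLOR_RGB2HSV))]
    return (((H<12)&(S>190)&(V>140)) if name=="orange" else (S<50)&(V>150)).astype(np.uint8)
h.hsvmask=hm
for n,col,w,z in [("stone","orange",(370,165,25),.018),("stoneB","white",(360,228,32),.008),("stoneB.paint","orange",(360,228,26),.008)]:
    r=rect(d,blob(im,col,w),z);print(n,np.round(r[0],1),"ang %.1f L %.1f W %.1f"%r[1:])
v=cv2.resize(im[125:265,150:410],None,fx=3,fy=3,interpolation=cv2.INTER_CUBIC);cv2.imwrite("pics/c1.png",v[:,:,::-1])
for r,n in(((444,244),.028),((106,256),.09),((230,91),.02),((300,95),.02)): print(ray(d,r,n)[0])
E
```

```text
[ 12 187 217] [ 12 186 217] [ 14 127 165]Traceback (most recent call last):
  File "<stdin>", line 10, in <module>
  File "h.py", line 14, in blob
    return max(cs,key=cv2.contourArea)
ValueError: max() iterable argument is empty
```

```bash
sed -i 's/(H>=5)&(H<14)&(S>200)&(V>140)/(H>=7)\&(H<16)\&(S>160)\&(V>185)/' h.py
cat >> h.py <<'E'
def go(cmd,tgt):   # (x,y,z,heading deg of tool x) -> dx,dy,dz,roll
    a=np.radians(cmd[3]);D=np.subtract(tgt,cmd)
    print("dx %.4f dy %.4f dz %.4f roll %.3f"%(D[0]*np.cos(a)+D[1]*np.sin(a),D[0]*np.sin(a)-D[1]*np.cos(a),-D[2],-np.radians(D[3])))
def here():
    s=robot.observe();R=cv2.Rodrigues(s["orientation"])[0]
    p=(*s["tool_pos"],np.degrees(np.arctan2(R[1,0],R[0,0]))%360);print("at",np.round(p,4),"t",s["clock"],"R33 %.4f"%R[2,2],"open",s["opening"]);return p
E
python3 - <<'E'
from h import *
d=get_image("top");im=d["frame"]
for n,col,w,z in [("stone","orange",(370,165,25),.018),("stoneB","white",(360,228,32),.008),("stoneB.paint","orange",(360,228,26),.008)]:
    r=rect(d,blob(im,col,w),z);print(n,np.round(r[0],1),"ang %.1f L %.1f W %.1f"%r[1:])
v=cv2.resize(im[125:265,150:410],None,fx=3,fy=3,interpolation=cv2.INTER_CUBIC);cv2.imwrite("pics/c1.png",v[:,:,::-1])
for r,n in(((444,244),.028),((106,256),.09),((230,91),.02),((300,95),.02)): print(ray(d,r,n)[0])
c=here();go(c,(.464,.2634,.2215,199.1))
E
```

```text
stone [ 640.4 -290.6] ang 174.8 L 98.7 W 39.7
stoneB [ 451.1 -260.6] ang 175.0 L 149.4 W 67.2
stoneB.paint [ 451.  -261.3] ang 174.8 L 98.6 W 40.5
[ 0.40247682 -0.50825886  0.028     ]
[0.3696998  0.46840747 0.09      ]
[0.86535778 0.13313182 0.02      ]
[ 0.85422852 -0.0797103   0.02      ]
at [  0.2445   0.602    0.2222 157.8969] t 0.3 R33 -1.0000 open 0.0949709886831239
dx -0.3308 dy -0.2312 dz 0.0007 roll -0.719
```

View pics/c1.png

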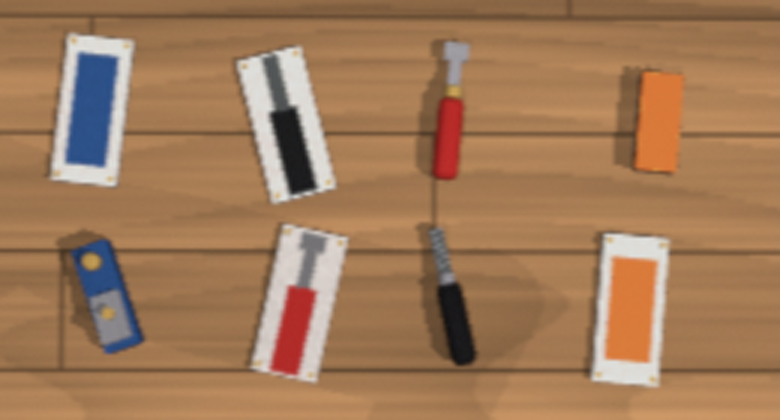

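The crop confirms identities and directions: all painted and real blades point up the picture (+x), and the measured sizes match. I'll start with the plane tool.

Request:
send_rows(plan=[{"gripper": 0,"dx": -0.04,"dy": -0.028,"dz": 0,"roll": -0.09},{"gripper": 0,"dx": -0.075,"dy": -0.052,"dz": 0,"roll": -0.17},{"gripper": 0,"dx": -0.11,"dy": -0.076,"dz": 0,"roll": -0.25},{"gripper": 0,"dx": -0.145,"dy": -0.1,"dz": 0,"roll": -0.33},{"gripper": 0,"dx": -0.18,"dy": -0.125,"dz": 0,"roll": -0.41},{"gripper": 0,"dx": -0.215,"dy": -0.15,"dz": 0,"roll": -0.49},{"gripper": 0,"dx": -0.25,"dy": -0.175,"dz": 0,"roll": -0.57},{"gripper": 0,"dx": -0.285,"dy": -0.2,"dz": 0,"roll": -0.65},{"gripper": 0,"dx": -0.315,"dy": -0.22,"dz": 0.02,"roll": -0.719},{"gripper": 0,"dx": -0.331,"dy": -0.231,"dz": 0.05,"roll": -0.719},{"gripper": 0,"dx": -0.331,"dy": -0.231,"dz": 0.08,"roll": -0.719},{"gripper": 0,"dx": -0.331,"dy": -0.231,"dz": 0.11,"roll": -0.719},{"gripper": 0,"dx": -0.331,"dy": -0.231,"dz": 0.14,"roll": -0.719},{"gripper": 0,"dx": -0.331,"dy": -0.231,"dz": 0.14,"roll": -0.719},{"gripper": 0,"dx": -0.331,"dy": -0.231,"dz": 0.14,"roll": -0.719}])

```text
clock: 1.8
tool_pos: [0.4642, 0.2636, 0.0827]
orientation: [0.521, -3.097, 0.0]
force: [0.2, 0.7, -0.1]
opening: 0.0952
finger_force: 0.0
```

```bash
python3 - <<'E'
from h import *
c=here();go(c,(.464,.2634,.012,199.1))
E
```

```text
at [4.642000e-01 2.636000e-01 8.270000e-02 1.990927e+02] t 1.8 R33 -1.0000 open 0.09515277648668734
dx 0.0003 dy -0.0001 dz 0.0707 roll -0.000
```

Request:
send_rows(plan=[{"gripper": 0,"dz": 0.03},{"gripper": 0,"dz": 0.05},{"gripper": 0,"dz": 0.063},{"gripper": 0,"dz": 0.07},{"gripper": 0,"dz": 0.07},{"gripper": 0,"dz": 0.07},{"gripper": 1,"dz": 0.07},{"gripper": 1,"dz": 0.07},{"gripper": 1,"dz": 0.07},{"gripper": 1,"dz": 0.07},{"gripper": 1,"dz": 0.07},{"gripper": 1,"dz": 0.07},{"gripper": 1,"dz": 0.07},{"gripper": 1,"dz": 0.07},{"gripper": 1,"dz": 0.06},{"gripper": 1,"dz": 0.04},{"gripper": 1,"dz": 0.015},{"gripper": 1,"dz": 0},{"gripper": 1,"dz": 0},{"gripper": 1,"dz": 0}])

```text
invalid input
```

```bash
python3 - <<'E'
from h import *
c=here();go((.4642,.2636,.0825,199.1),(.652,.2837,.0825,173.9))
d=get_image("top");cv2.imwrite("pics/t2.png",cv2.resize(d["frame"][180:260,140:260],None,fx=4,fy=4)[:,:,::-1])
E
```

```text
at [4.642000e-01 2.636000e-01 8.270000e-02 1.990927e+02] t 1.8 R33 -1.0000 open 0.09515277648668734
dx -0.1840 dy -0.0425 dz -0.0000 roll 0.440
```

The call was refused, so nothing moved. All fields are probably required in every row.

Request:
send_rows(plan=[{"gripper": 0,"dx": 0,"dy": 0,"dz": 0.03,"roll": 0},{"gripper": 0,"dx": 0,"dy": 0,"dz": 0.05,"roll": 0},{"gripper": 0,"dx": 0,"dy": 0,"dz": 0.063,"roll": 0},{"gripper": 0,"dx": 0,"dy": 0,"dz": 0.07,"roll": 0},{"gripper": 0,"dx": 0,"dy": 0,"dz": 0.07,"roll": 0},{"gripper": 0,"dx": 0,"dy": 0,"dz": 0.07,"roll": 0},{"gripper": 1,"dx": 0,"dy": 0,"dz": 0.07,"roll": 0},{"gripper": 1,"dx": 0,"dy": 0,"dz": 0.07,"roll": 0},{"gripper": 1,"dx": 0,"dy": 0,"dz": 0.07,"roll": 0},{"gripper": 1,"dx": 0,"dy": 0,"dz": 0.07,"roll": 0},{"gripper": 1,"dx": 0,"dy": 0,"dz": 0.07,"roll": 0},{"gripper": 1,"dx": 0,"dy": 0,"dz": 0.07,"roll": 0},{"gripper": 1,"dx": 0,"dy": 0,"dz": 0.07,"roll": 0},{"gripper": 1,"dx": 0,"dy": 0,"dz": 0.07,"roll": 0},{"gripper": 1,"dx": 0,"dy": 0,"dz": 0.06,"roll": 0},{"gripper": 1,"dx": 0,"dy": 0,"dz": 0.04,"roll": 0},{"gripper": 1,"dx": 0,"dy": 0,"dz": 0.015,"roll": 0},{"gripper": 1,"dx": 0,"dy": 0,"dz": 0,"roll": 0},{"gripper": 1,"dx": 0,"dy": 0,"dz": 0,"roll": 0}])

```text
clock: 3.75
tool_pos: [0.4661, 0.2644, 0.0856]
orientation: [-0.52, 3.093, 0.002]
force: [0.2, 0.0, -3.2]
opening: 0.0379
finger_force: 30.0
```

```bash
python3 - <<'E'
from h import *
c=here();go((.4642,.2636,.0825,199.1),(.652,.2837,.0825,173.9))
d=get_image("scene");cv2.imwrite("pics/t2.png",cv2.resize(d["frame"][110:250,270:420],None,fx=4,fy=4)[:,:,::-1])
E
```

```text
at [4.661000e-01 2.644000e-01 8.560000e-02 1.990916e+02] t 3.75 R33 -1.0000 open 0.037920705550682464
dx -0.1840 dy -0.0425 dz -0.0000 roll 0.440
```

View pics/t2.png

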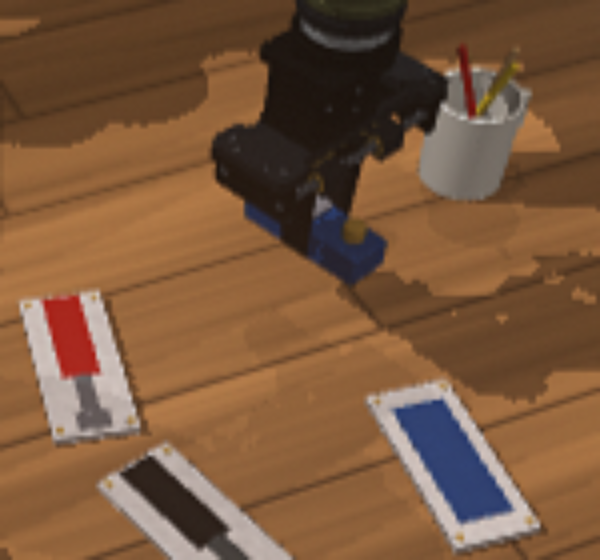

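The plane tool is held (opening 37.9 mm) and clear of the bench, with its board free ahead. Next I carry it over and lower it.

Request:
send_rows(plan=[{"gripper": 1,"dx": -0.02,"dy": -0.005,"dz": 0,"roll": 0.05},{"gripper": 1,"dx": -0.05,"dy": -0.012,"dz": 0,"roll": 0.12},{"gripper": 1,"dx": -0.08,"dy": -0.019,"dz": 0,"roll": 0.2},{"gripper": 1,"dx": -0.11,"dy": -0.026,"dz": 0,"roll": 0.28},{"gripper": 1,"dx": -0.14,"dy": -0.033,"dz": 0,"roll": 0.35},{"gripper": 1,"dx": -0.17,"dy": -0.039,"dz": 0,"roll": 0.41},{"gripper": 1,"dx": -0.184,"dy": -0.0425,"dz": 0,"roll": 0.44},{"gripper": 1,"dx": -0.184,"dy": -0.0425,"dz": 0,"roll": 0.44},{"gripper": 1,"dx": -0.184,"dy": -0.0425,"dz": 0,"roll": 0.44},{"gripper": 1,"dx": -0.184,"dy": -0.0425,"dz": 0.02,"roll": 0.44},{"gripper": 1,"dx": -0.184,"dy": -0.0425,"dz": 0.035,"roll": 0.44},{"gripper": 1,"dx": -0.184,"dy": -0.0425,"dz": 0.045,"roll": 0.44},{"gripper": 1,"dx": -0.184,"dy": -0.0425,"dz": 0.053,"roll": 0.44},{"gripper": 1,"dx": -0.184,"dy": -0.0425,"dz": 0.055,"roll": 0.44},{"gripper": 1,"dx": -0.184,"dy": -0.0425,"dz": 0.055,"roll": 0.44}])

```text
clock: 5.3
tool_pos: [0.652, 0.2836, 0.0275]
orientation: [-0.167, -3.137, 0.0]
force: [0.0, -0.6, -2.9]
opening: 0.0379
finger_force: 30.0
```

```bash
python3 - <<'E'
from h import *
c=here();print(robot.observe()["force"])
E
```

```text
at [6.520000e-01 2.836000e-01 2.750000e-02 1.738897e+02] t 5.3 R33 -1.0000 open 0.03790321079588913
[ 0.0254942  -0.64365915 -2.92422313]
```

Request:
send_rows(plan=[{"gripper": 1,"dx": 0,"dy": 0,"dz": 0.003,"roll": 0},{"gripper": 1,"dx": 0,"dy": 0,"dz": 0.0065,"roll": 0},{"gripper": 1,"dx": 0,"dy": 0,"dz": 0.0065,"roll": 0},{"gripper": 1,"dx": 0,"dy": 0,"dz": 0.0065,"roll": 0},{"gripper": 0,"dx": 0,"dy": 0,"dz": 0.0065,"roll": 0},{"gripper": 0,"dx": 0,"dy": 0,"dz": 0.0065,"roll": 0},{"gripper": 0,"dx": 0,"dy": 0,"dz": 0.0065,"roll": 0},{"gripper": 0,"dx": 0,"dy": 0,"dz": 0.0065,"roll": 0},{"gripper": 0,"dx": 0,"dy": 0,"dz": 0.0065,"roll": 0},{"gripper": 0,"dx": 0,"dy": 0,"dz": 0.0065,"roll": 0},{"gripper": 0,"dx": 0,"dy": 0,"dz": -0.01,"roll": 0},{"gripper": 0,"dx": 0,"dy": 0,"dz": -0.04,"roll": 0},{"gripper": 0,"dx": 0,"dy": 0,"dz": -0.07,"roll": 0},{"gripper": 0,"dx": 0,"dy": 0,"dz": -0.07,"roll": 0},{"gripper": 0,"dx": 0,"dy": 0,"dz": -0.07,"roll": 0}])

```text
clock: 6.8
tool_pos: [0.6531, 0.284, 0.1]
orientation: [0.167, 3.134, 0.002]
force: [-0.7, 0.1, 0.1]
opening: 0.0948
finger_force: 0.0
```

```bash
python3 - <<'E'
from h import *
c=here();go(c,(.6225,-.076,.0825,175.2))
E
```

```text
at [6.53100e-01 2.84000e-01 1.00000e-01 1.73883e+02] t 6.8 R33 -1.0000 open 0.09478954324025123
dx -0.0079 dy -0.3612 dz 0.0175 roll -0.023
```

Request:
send_rows(plan=[{"gripper": 0,"dx": -0.001,"dy": -0.03,"dz": 0,"roll": 0},{"gripper": 0,"dx": -0.002,"dy": -0.07,"dz": 0,"roll": 0},{"gripper": 0,"dx": -0.003,"dy": -0.11,"dz": 0,"roll": 0},{"gripper": 0,"dx": -0.004,"dy": -0.15,"dz": 0,"roll": 0},{"gripper": 0,"dx": -0.005,"dy": -0.19,"dz": 0,"roll": 0},{"gripper": 0,"dx": -0.006,"dy": -0.23,"dz": 0,"roll": 0},{"gripper": 0,"dx": -0.007,"dy": -0.27,"dz": 0,"roll": 0},{"gripper": 0,"dx": -0.008,"dy": -0.31,"dz": 0,"roll": 0},{"gripper": 0,"dx": -0.009,"dy": -0.34,"dz": 0,"roll": -0.02},{"gripper": 0,"dx": -0.009,"dy": -0.361,"dz": 0,"roll": -0.023},{"gripper": 0,"dx": -0.009,"dy": -0.361,"dz": 0.015,"roll": -0.023},{"gripper": 0,"dx": -0.009,"dy": -0.361,"dz": 0.015,"roll": -0.023},{"gripper": 0,"dx": -0.009,"dy": -0.361,"dz": 0.015,"roll": -0.023}])

```text
clock: 8.1
tool_pos: [0.6213, -0.075, 0.0806]
orientation: [-0.13, -3.135, -0.001]
force: [0.0, 0.0, 0.8]
opening: 0.0956
finger_force: 0.0
```

```bash
python3 - <<'E'
from h import *
c=here();go(c,(.6225,-.076,.012,175.2))
E
```

```text
at [ 6.213000e-01 -7.500000e-02  8.060000e-02  1.752438e+02] t 8.1 R33 -1.0000 open 0.09559263252319739
dx -0.0012 dy -0.0009 dz 0.0686 roll 0.001
```

Request:
send_rows(plan=[{"gripper": 0,"dx": -0.001,"dy": 0,"dz": 0.03,"roll": 0},{"gripper": 0,"dx": -0.001,"dy": 0,"dz": 0.05,"roll": 0},{"gripper": 0,"dx": -0.001,"dy": 0,"dz": 0.063,"roll": 0},{"gripper": 0,"dx": -0.001,"dy": 0,"dz": 0.07,"roll": 0},{"gripper": 0,"dx": -0.001,"dy": 0,"dz": 0.07,"roll": 0},{"gripper": 0,"dx": -0.001,"dy": 0,"dz": 0.07,"roll": 0},{"gripper": 1,"dx": -0.001,"dy": 0,"dz": 0.07,"roll": 0},{"gripper": 1,"dx": -0.001,"dy": 0,"dz": 0.07,"roll": 0},{"gripper": 1,"dx": -0.001,"dy": 0,"dz": 0.07,"roll": 0},{"gripper": 1,"dx": -0.001,"dy": 0,"dz": 0.07,"roll": 0},{"gripper": 1,"dx": -0.001,"dy": 0,"dz": 0.07,"roll": 0},{"gripper": 1,"dx": -0.001,"dy": 0,"dz": 0.07,"roll": 0},{"gripper": 1,"dx": -0.001,"dy": 0,"dz": 0.07,"roll": 0},{"gripper": 1,"dx": -0.001,"dy": 0,"dz": 0.07,"roll": 0},{"gripper": 1,"dx": -0.001,"dy": 0,"dz": 0.06,"roll": 0},{"gripper": 1,"dx": -0.001,"dy": 0,"dz": 0.03,"roll": 0},{"gripper": 1,"dx": -0.001,"dy": 0,"dz": 0,"roll": 0},{"gripper": 1,"dx": -0.001,"dy": 0,"dz": 0,"roll": 0},{"gripper": 1,"dx": -0.001,"dy": 0,"dz": 0,"roll": 0}])

```text
clock: 10.0
tool_pos: [0.6242, -0.0764, 0.0838]
orientation: [0.131, 3.137, -0.001]
force: [-0.8, -0.8, -1.3]
opening: 0.0254
finger_force: 30.0
```

```bash
python3 - <<'E'
from h import *
c=here();go((.6225,-.075,.0825,175.2),(.430,.080,.0825,167.7))
d=get_image("scene");cv2.imwrite("pics/t3.png",cv2.resize(d["frame"][120:300,170:420],None,fx=3,fy=3)[:,:,::-1])
E
```

```text
at [ 6.242000e-01 -7.640000e-02  8.380000e-02  1.752038e+02] t 10.0 R33 -1.0000 open 0.025412179059871698
dx 0.2048 dy 0.1383 dz -0.0000 roll 0.131
```

View pics/t3.png

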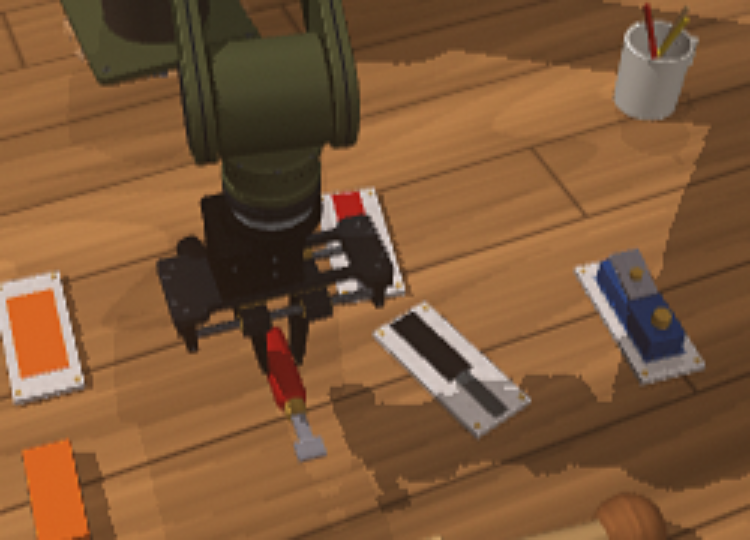

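The plane tool sits on its board (crop pixel 645,310) and the chisel is held level at (290,380). Now it goes to the red board.

Request:
send_rows(plan=[{"gripper": 1,"dx": 0.02,"dy": 0.014,"dz": 0,"roll": 0.02},{"gripper": 1,"dx": 0.05,"dy": 0.034,"dz": 0,"roll": 0.05},{"gripper": 1,"dx": 0.08,"dy": 0.054,"dz": 0,"roll": 0.08},{"gripper": 1,"dx": 0.11,"dy": 0.074,"dz": 0,"roll": 0.1},{"gripper": 1,"dx": 0.14,"dy": 0.094,"dz": 0,"roll": 0.131},{"gripper": 1,"dx": 0.17,"dy": 0.114,"dz": 0,"roll": 0.131},{"gripper": 1,"dx": 0.192,"dy": 0.13,"dz": 0,"roll": 0.131},{"gripper": 1,"dx": 0.205,"dy": 0.138,"dz": 0,"roll": 0.131},{"gripper": 1,"dx": 0.205,"dy": 0.138,"dz": 0,"roll": 0.131},{"gripper": 1,"dx": 0.205,"dy": 0.138,"dz": 0.02,"roll": 0.131},{"gripper": 1,"dx": 0.205,"dy": 0.138,"dz": 0.04,"roll": 0.131},{"gripper": 1,"dx": 0.205,"dy": 0.138,"dz": 0.05,"roll": 0.131},{"gripper": 1,"dx": 0.205,"dy": 0.138,"dz": 0.055,"roll": 0.131},{"gripper": 1,"dx": 0.205,"dy": 0.138,"dz": 0.055,"roll": 0.131},{"gripper": 1,"dx": 0.205,"dy": 0.138,"dz": 0.055,"roll": 0.131}])

```text
clock: 11.55
tool_pos: [0.4329, 0.0771, 0.0308]
orientation: [-0.338, -3.123, 0.003]
force: [-8.7, -3.7, 20.6]
opening: 0.0258
finger_force: 30.0
```

```bash
python3 - <<'E'
from h import *
c=here();go(c,(.430,.079,.021,167.7))
E
```

```text
at [4.329000e-01 7.710000e-02 3.080000e-02 1.676619e+02] t 11.55 R33 -1.0000 open 0.025782858946616694
dx 0.0032 dy 0.0012 dz 0.0098 roll -0.001
```

There is contact already at z = 0.031, earlier than expected. I'll back off and look.

Request:
send_rows(plan=[{"gripper": 1,"dx": 0,"dy": 0,"dz": -0.01,"roll": 0},{"gripper": 1,"dx": 0,"dy": 0,"dz": -0.02,"roll": 0},{"gripper": 1,"dx": 0,"dy": 0,"dz": -0.02,"roll": 0},{"gripper": 1,"dx": 0,"dy": 0,"dz": -0.02,"roll": 0}])

```text
clock: 11.95
tool_pos: [0.4311, 0.0782, 0.0477]
orientation: [0.337, 3.123, 0.0]
force: [0.0, -0.4, -0.9]
opening: 0.0259
finger_force: 30.0
```

```bash
python3 - <<'E'
from h import *
c=here();print(robot.observe()["force"],robot.observe()["torque"])
d=get_image("scene");a=cv2.resize(d["frame"][140:240,230:350],None,fx=5,fy=5)
cv2.imwrite("pics/t4.png",a[:,:,::-1])
E
```

```text
at [4.31100e-01 7.82000e-02 4.77000e-02 1.67683e+02] t 11.95 R33 -1.0000 open 0.025908973646563974
[ 0.00380535 -0.40950092 -0.92382048] [0.00236528 0.05612061 0.013138  ]
```

View pics/t4.png

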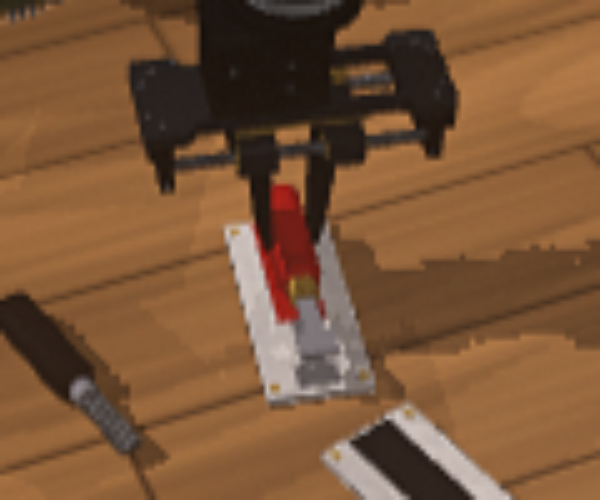

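```bash
python3 - <<'E'
from h import *
c=here();d=get_image("scene");P=np.linalg.inv(np.array(d["pose"]));f=210/np.tan(np.radians(d["fov_y"]/2))
g=np.array([c[0],c[1],c[2]]);a=np.radians(c[3]-180);ux=np.array([np.cos(a),np.sin(a),0]);z=np.array([0,0,1.])
def px(w):
    q=P[:3,:3]@w+P[:3,3];return np.array([q[0]/q[2]*f+d["cx"],q[1]/q[2]*f+d["cy"]])
x0,y0=255,150;S=8
im=cv2.resize(d["frame"][y0:y0+75,x0:x0+75],None,fx=S,fy=S,interpolation=cv2.INTER_CUBIC)
for deg,col in((0,(0,255,0)),(6,(255,255,0)),(12,(0,255,255))):
    t=np.radians(deg);e=ux*np.cos(t)-z*np.sin(t);n=ux*np.sin(t)+z*np.cos(t)
    pts=[px(g+e*L) for L in(-42,42,98)] if 0 else [px(g+e*L/1000) for L in(-42,42,98)]
    print(deg,np.round(pts,1).tolist())
    for p in pts: cv2.circle(im,tuple(int(v) for v in ((p-[x0,y0]+.5)*S)),4,col,-1)
cv2.imwrite("pics/t5.png",im[:,:,::-1])
E
```

```text
at [4.307000e-01 7.820000e-02 4.730000e-02 1.676884e+02] t 12.0 R33 -1.0000 open 0.025371169227296497
0 [[284.6, 174.4], [290.0, 193.0], [293.8, 206.4]]
6 [[284.7, 173.4], [289.9, 194.0], [293.7, 208.7]]
12 [[284.7, 172.5], [289.8, 194.9], [293.5, 210.7]]
```

View pics/t5.png

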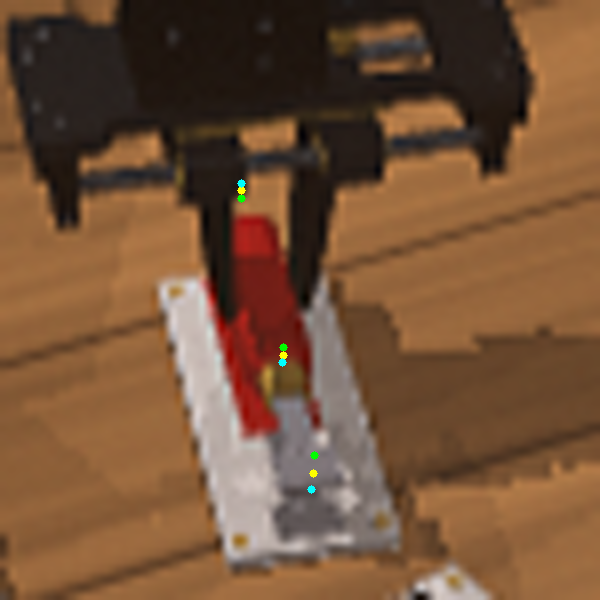

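```bash
python3 - <<'E'
from h import *
d=get_image("top");s=get_image("scene")
a=cv2.resize(d["frame"][190:265,215:290],None,fx=5,fy=5,interpolation=cv2.INTER_CUBIC)
b=cv2.resize(s["frame"][155:230,255:330],None,fx=5,fy=5,interpolation=cv2.INTER_CUBIC)
b=cv2.convertScaleAbs(b,alpha=1.6)
cv2.imwrite("pics/t6.png",np.hstack([a,b])[:,:,::-1])
E
```

```text
(no output)
```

View pics/t6.png

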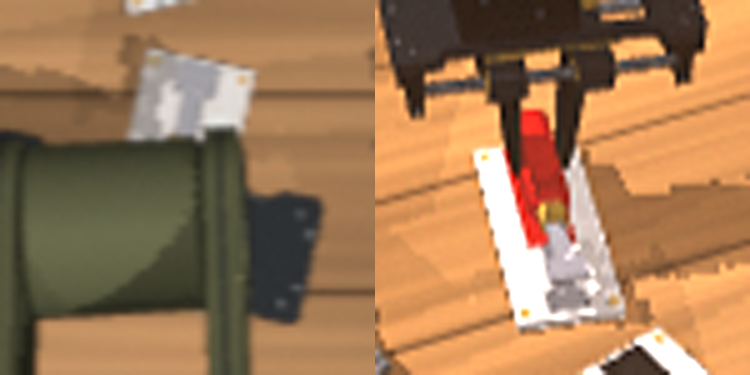

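The chisel looks roughly level but seems to hang lower or further forward in the grip than expected. I'll lower it gently until contact, release, then re-measure.

Request:
send_rows(plan=[{"gripper": 1,"dx": 0,"dy": 0,"dz": 0.007,"roll": 0},{"gripper": 1,"dx": 0,"dy": 0,"dz": 0.012,"roll": 0},{"gripper": 1,"dx": 0,"dy": 0,"dz": 0.014,"roll": 0},{"gripper": 1,"dx": 0,"dy": 0,"dz": 0.014,"roll": 0},{"gripper": 1,"dx": 0,"dy": 0,"dz": 0.014,"roll": 0}])

```text
clock: 12.65
tool_pos: [0.4308, 0.0784, 0.0335]
orientation: [-0.337, -3.123, 0.0]
force: [-0.3, 0.7, 0.4]
opening: 0.0259
finger_force: 30.0
```

Request:
send_rows(plan=[{"gripper": 1,"dx": 0,"dy": 0,"dz": 0.001,"roll": 0},{"gripper": 1,"dx": 0,"dy": 0,"dz": 0.002,"roll": 0},{"gripper": 1,"dx": 0,"dy": 0,"dz": 0.002,"roll": 0}])

```text
clock: 12.95
tool_pos: [0.4308, 0.0783, 0.0316]
orientation: [-0.337, -3.123, 0.0]
force: [0.2, 0.4, -1.1]
opening: 0.0255
finger_force: 30.0
```

Request:
send_rows(plan=[{"gripper": 1,"dx": 0,"dy": 0,"dz": 0.001,"roll": 0},{"gripper": 1,"dx": 0,"dy": 0,"dz": 0.002,"roll": 0},{"gripper": 1,"dx": 0,"dy": 0,"dz": 0.002,"roll": 0}])

```text
clock: 13.25
tool_pos: [0.4312, 0.0784, 0.0309]
orientation: [-0.337, -3.123, 0.0]
force: [-4.5, 0.1, 8.9]
opening: 0.0256
finger_force: 30.0
```

Request:
send_rows(plan=[{"gripper": 0,"dx": 0,"dy": 0,"dz": 0,"roll": 0},{"gripper": 0,"dx": 0,"dy": 0,"dz": 0,"roll": 0},{"gripper": 0,"dx": 0,"dy": 0,"dz": 0,"roll": 0},{"gripper": 0,"dx": 0,"dy": 0,"dz": 0,"roll": 0},{"gripper": 0,"dx": 0,"dy": 0,"dz": 0,"roll": 0},{"gripper": 0,"dx": 0,"dy": 0,"dz": 0,"roll": 0},{"gripper": 0,"dx": 0,"dy": 0,"dz": -0.02,"roll": 0},{"gripper": 0,"dx": 0,"dy": 0,"dz": -0.05,"roll": 0},{"gripper": 0,"dx": 0,"dy": 0,"dz": -0.055,"roll": 0},{"gripper": 0,"dx": 0,"dy": 0,"dz": -0.055,"roll": 0}])

```text
clock: 14.25
tool_pos: [0.4319, 0.0784, 0.0857]
orientation: [0.336, 3.121, 0.001]
force: [-0.3, -0.1, -0.1]
opening: 0.0939
finger_force: 0.0
```

```bash
python3 - <<'E'
from h import *
c=here();go((.430,.079,.0825,167.7),(.436,-.084,.0825,191.3))
s=get_image("scene")
b=cv2.resize(s["frame"][155:230,225:325],None,fx=7,fy=7,interpolation=cv2.INTER_CUBIC)
cv2.imwrite("pics/t7.png",b[:,:,::-1])
E
```

```text
at [4.319000e-01 7.840000e-02 8.570000e-02 1.676914e+02] t 14.25 R33 -1.0000 open 0.09392933711834109
dx -0.0406 dy -0.1580 dz -0.0000 roll -0.412
```

View pics/t7.png

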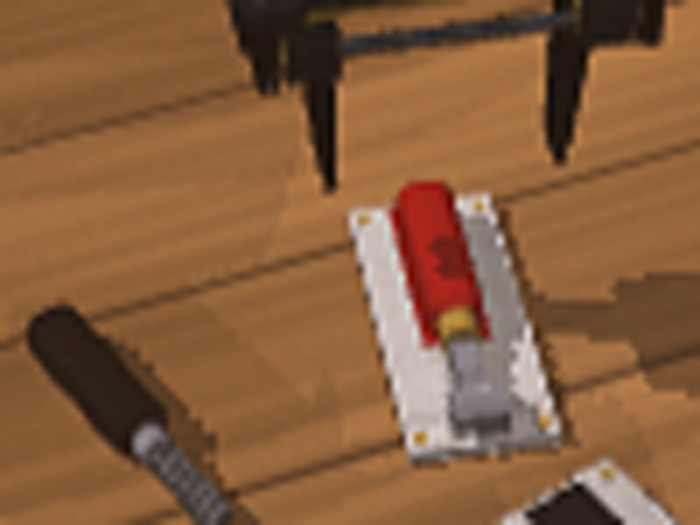

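The chisel lies flat on its board over the painted outline. The blade-heavy nose must have drooped, so I'll grip the rasp 14 mm forward of the handle's middle.

Request:
send_rows(plan=[{"gripper": 0,"dx": -0.008,"dy": -0.025,"dz": 0,"roll": -0.07},{"gripper": 0,"dx": -0.019,"dy": -0.055,"dz": 0,"roll": -0.16},{"gripper": 0,"dx": -0.03,"dy": -0.085,"dz": 0,"roll": -0.25},{"gripper": 0,"dx": -0.04,"dy": -0.115,"dz": 0,"roll": -0.33},{"gripper": 0,"dx": -0.05,"dy": -0.142,"dz": 0,"roll": -0.4},{"gripper": 0,"dx": -0.053,"dy": -0.152,"dz": 0,"roll": -0.412},{"gripper": 0,"dx": -0.053,"dy": -0.152,"dz": 0,"roll": -0.412},{"gripper": 0,"dx": -0.053,"dy": -0.152,"dz": 0,"roll": -0.412},{"gripper": 0,"dx": -0.053,"dy": -0.152,"dz": 0,"roll": -0.412}])

```text
clock: 15.2
tool_pos: [0.4496, -0.0806, 0.0838]
orientation: [0.31, -3.125, -0.001]
force: [-0.1, 0.2, -0.3]
opening: 0.0952
finger_force: 0.0
```

```bash
python3 - <<'E'
from h import *
c=here();go(c,(.4494,-.0812,.012,191.3))
d=get_image("top")
import h
for n,col,w,z in [("chisel","red",(250,235,25),.026),("chiselB","white",(250,226,32),.008),("plane","blue",(181,162,32),.03),("planeB","white",(181,162,32),.008)]:
    r=rect(d,blob(d["frame"],col,w),z);print(n,np.round(r[0],1),"ang %.1f L %.1f W %.1f"%r[1:])
E
```

```text
at [ 4.496000e-01 -8.060000e-02  8.380000e-02  1.913327e+02] t 15.2 R33 -1.0000 open 0.09524233378238849
dx 0.0003 dy -0.0005 dz 0.0718 roll 0.001
chisel [429.3  77.9] ang 167.5 L 81.9 W 24.2
chiselB [456.5  72.9] ang 167.8 L 149.1 W 67.9
plane [649.7 280.7] ang 174.5 L 107.9 W 38.5
planeB [652.3 283.5] ang 173.8 L 149.1 W 67.8
```

Request:
send_rows(plan=[{"gripper": 0,"dx": 0,"dy": 0,"dz": 0.03,"roll": 0},{"gripper": 0,"dx": 0,"dy": 0,"dz": 0.05,"roll": 0},{"gripper": 0,"dx": 0,"dy": 0,"dz": 0.065,"roll": 0},{"gripper": 0,"dx": 0,"dy": 0,"dz": 0.072,"roll": 0},{"gripper": 0,"dx": 0,"dy": 0,"dz": 0.072,"roll": 0},{"gripper": 0,"dx": 0,"dy": 0,"dz": 0.072,"roll": 0},{"gripper": 1,"dx": 0,"dy": 0,"dz": 0.072,"roll": 0},{"gripper": 1,"dx": 0,"dy": 0,"dz": 0.072,"roll": 0},{"gripper": 1,"dx": 0,"dy": 0,"dz": 0.072,"roll": 0},{"gripper": 1,"dx": 0,"dy": 0,"dz": 0.072,"roll": 0},{"gripper": 1,"dx": 0,"dy": 0,"dz": 0.072,"roll": 0},{"gripper": 1,"dx": 0,"dy": 0,"dz": 0.072,"roll": 0},{"gripper": 1,"dx": 0,"dy": 0,"dz": 0.072,"roll": 0},{"gripper": 1,"dx": 0,"dy": 0,"dz": 0.072,"roll": 0}])

```text
clock: 16.65
tool_pos: [0.4502, -0.0815, 0.0126]
orientation: [0.309, -3.126, -0.0]
force: [-0.2, -0.4, -0.4]
opening: 0.0365
finger_force: 0.0
```

```bash
python3 - <<'E'
from h import *
c=here();print(robot.observe()["force"]);go(c,(.6248,.0835,c[2],194.5))
E
```

```text
at [ 4.502000e-01 -8.150000e-02  1.260000e-02  1.912984e+02] t 16.65 R33 -1.0000 open 0.036548915404043016
[-0.19760055 -0.4052028  -0.37777694]
dx -0.2035 dy 0.1276 dz -0.0000 roll -0.056
```

The fingers had not finished closing, which also explains the chisel: it was gripped while lifting. I'll wait longer this time, then lift.

Request:
send_rows(plan=[{"gripper": 1,"dx": 0,"dy": 0,"dz": 0,"roll": 0},{"gripper": 1,"dx": 0,"dy": 0,"dz": 0,"roll": 0},{"gripper": 1,"dx": 0,"dy": 0,"dz": 0,"roll": 0},{"gripper": 1,"dx": 0,"dy": 0,"dz": 0,"roll": 0},{"gripper": 1,"dx": 0,"dy": 0,"dz": 0,"roll": 0},{"gripper": 1,"dx": 0,"dy": 0,"dz": -0.01,"roll": 0},{"gripper": 1,"dx": 0,"dy": 0,"dz": -0.04,"roll": 0},{"gripper": 1,"dx": 0,"dy": 0,"dz": -0.07,"roll": 0},{"gripper": 1,"dx": 0,"dy": 0,"dz": -0.07,"roll": 0},{"gripper": 1,"dx": 0,"dy": 0,"dz": -0.07,"roll": 0},{"gripper": 1,"dx": 0,"dy": 0,"dz": -0.07,"roll": 0}])

```text
clock: 17.75
tool_pos: [0.4492, -0.0811, 0.0815]
orientation: [0.309, -3.124, -0.001]
force: [1.1, 0.8, -1.3]
opening: 0.0257
finger_force: 29.9
```

Request:
send_rows(plan=[{"gripper": 1,"dx": -0.02,"dy": 0.012,"dz": 0,"roll": 0},{"gripper": 1,"dx": -0.05,"dy": 0.031,"dz": 0,"roll": -0.01},{"gripper": 1,"dx": -0.08,"dy": 0.05,"dz": 0,"roll": -0.02},{"gripper": 1,"dx": -0.11,"dy": 0.069,"dz": 0,"roll": -0.03},{"gripper": 1,"dx": -0.14,"dy": 0.088,"dz": 0,"roll": -0.04},{"gripper": 1,"dx": -0.17,"dy": 0.106,"dz": 0,"roll": -0.056},{"gripper": 1,"dx": -0.192,"dy": 0.119,"dz": 0,"roll": -0.056},{"gripper": 1,"dx": -0.204,"dy": 0.127,"dz": 0,"roll": -0.056},{"gripper": 1,"dx": -0.204,"dy": 0.127,"dz": 0,"roll": -0.056},{"gripper": 1,"dx": -0.204,"dy": 0.127,"dz": 0.02,"roll": -0.056},{"gripper": 1,"dx": -0.204,"dy": 0.127,"dz": 0.04,"roll": -0.056},{"gripper": 1,"dx": -0.204,"dy": 0.127,"dz": 0.05,"roll": -0.056},{"gripper": 1,"dx": -0.204,"dy": 0.127,"dz": 0.055,"roll": -0.056},{"gripper": 1,"dx": -0.204,"dy": 0.127,"dz": 0.055,"roll": -0.056},{"gripper": 1,"dx": -0.204,"dy": 0.127,"dz": 0.055,"roll": -0.056}])

```text
clock: 19.25
tool_pos: [0.6259, 0.0828, 0.0285]
orientation: [-0.396, 3.115, -0.0]
force: [0.7, 0.8, -1.4]
opening: 0.026
finger_force: 29.9
```

```bash
python3 - <<'E'
from h import *
c=here();go(c,(.6248,.0835,.0213,194.5))
E
```

```text
at [6.259000e-01 8.280000e-02 2.850000e-02 1.944873e+02] t 19.25 R33 -1.0000 open 0.02595012683323085
dx 0.0009 dy 0.0010 dz 0.0072 roll -0.000
```

Lower, release and retreat.

Request:
send_rows(plan=[{"gripper": 1,"dx": 0,"dy": 0,"dz": 0.003,"roll": 0},{"gripper": 1,"dx": 0,"dy": 0,"dz": 0.0055,"roll": 0},{"gripper": 1,"dx": 0,"dy": 0,"dz": 0.0065,"roll": 0},{"gripper": 1,"dx": 0,"dy": 0,"dz": 0.0065,"roll": 0},{"gripper": 1,"dx": 0,"dy": 0,"dz": 0.0065,"roll": 0},{"gripper": 0,"dx": 0,"dy": 0,"dz": 0.0065,"roll": 0},{"gripper": 0,"dx": 0,"dy": 0,"dz": 0.0065,"roll": 0},{"gripper": 0,"dx": 0,"dy": 0,"dz": 0.0065,"roll": 0},{"gripper": 0,"dx": 0,"dy": 0,"dz": 0.0065,"roll": 0},{"gripper": 0,"dx": 0,"dy": 0,"dz": 0.0065,"roll": 0},{"gripper": 0,"dx": 0,"dy": 0,"dz": 0.0065,"roll": 0},{"gripper": 0,"dx": 0,"dy": 0,"dz": -0.01,"roll": 0},{"gripper": 0,"dx": 0,"dy": 0,"dz": -0.04,"roll": 0},{"gripper": 0,"dx": 0,"dy": 0,"dz": -0.055,"roll": 0},{"gripper": 0,"dx": 0,"dy": 0,"dz": -0.055,"roll": 0},{"gripper": 0,"dx": 0,"dy": 0,"dz": -0.055,"roll": 0}])

```text
clock: 20.85
tool_pos: [0.6256, 0.0831, 0.0831]
orientation: [-0.397, 3.116, -0.0]
force: [0.7, 0.2, -1.2]
opening: 0.0946
finger_force: 0.0
```

```bash
python3 - <<'E'
from h import *
c=here();go(c,(.6404,-.2906,.082,174.8))
E
```

```text
at [6.256000e-01 8.310000e-02 8.310000e-02 1.945067e+02] t 20.85 R33 -1.0000 open 0.09455362017465216
dx 0.0792 dy -0.3655 dz 0.0011 roll 0.344
```

Request:
send_rows(plan=[{"gripper": 0,"dx": 0.006,"dy": -0.03,"dz": 0,"roll": 0.05},{"gripper": 0,"dx": 0.014,"dy": -0.07,"dz": 0,"roll": 0.1},{"gripper": 0,"dx": 0.023,"dy": -0.11,"dz": 0,"roll": 0.15},{"gripper": 0,"dx": 0.032,"dy": -0.15,"dz": 0,"roll": 0.2},{"gripper": 0,"dx": 0.041,"dy": -0.19,"dz": 0,"roll": 0.25},{"gripper": 0,"dx": 0.05,"dy": -0.23,"dz": 0,"roll": 0.3},{"gripper": 0,"dx": 0.058,"dy": -0.27,"dz": 0,"roll": 0.344},{"gripper": 0,"dx": 0.067,"dy": -0.31,"dz": 0,"roll": 0.344},{"gripper": 0,"dx": 0.075,"dy": -0.345,"dz": 0,"roll": 0.344},{"gripper": 0,"dx": 0.079,"dy": -0.365,"dz": 0,"roll": 0.344},{"gripper": 0,"dx": 0.079,"dy": -0.365,"dz": 0,"roll": 0.344},{"gripper": 0,"dx": 0.079,"dy": -0.365,"dz": 0,"roll": 0.344},{"gripper": 0,"dx": 0.079,"dy": -0.365,"dz": 0,"roll": 0.344}])

```text
clock: 22.15
tool_pos: [0.6402, -0.2883, 0.0819]
orientation: [-0.14, -3.137, -0.002]
force: [0.5, -1.2, -1.3]
opening: 0.0949
finger_force: 0.0
```

```bash
python3 - <<'E'
from h import *
c=here();go(c,(.6404,-.2906,.012,174.8))
d=get_image("top")
for n,col,w,z in [("rasp","black",(249,175,20),.026),("raspB","white",(245,166,32),.008),("stone","orange",(370,165,25),.018)]:
    r=rect(d,blob(d["frame"],col,w),z);print(n,np.round(r[0],1),"ang %.1f L %.1f W %.1f"%r[1:])
E
```

```text
at [ 6.40200e-01 -2.88300e-01  8.19000e-02  1.74875e+02] t 22.15 R33 -1.0000 open 0.09493344525015181
dx -0.0004 dy -0.0022 dz 0.0699 roll 0.001
rasp [609.2  79.6] ang 15.0 L 82.6 W 23.4
raspB [637.7  87.4] ang 14.3 L 149.3 W 67.1
stone [ 684.9 -281.5] ang 179.4 L 9.3 W 9.1
```

Request:
send_rows(plan=[{"gripper": 0,"dx": 0,"dy": -0.001,"dz": 0.03,"roll": 0},{"gripper": 0,"dx": 0,"dy": -0.001,"dz": 0.05,"roll": 0},{"gripper": 0,"dx": 0,"dy": -0.001,"dz": 0.065,"roll": 0},{"gripper": 0,"dx": 0,"dy": -0.001,"dz": 0.07,"roll": 0},{"gripper": 0,"dx": 0,"dy": -0.001,"dz": 0.07,"roll": 0},{"gripper": 1,"dx": 0,"dy": -0.001,"dz": 0.07,"roll": 0},{"gripper": 1,"dx": 0,"dy": -0.001,"dz": 0.07,"roll": 0},{"gripper": 1,"dx": 0,"dy": -0.001,"dz": 0.07,"roll": 0},{"gripper": 1,"dx": 0,"dy": -0.001,"dz": 0.07,"roll": 0},{"gripper": 1,"dx": 0,"dy": -0.001,"dz": 0.07,"roll": 0},{"gripper": 1,"dx": 0,"dy": -0.001,"dz": 0.07,"roll": 0},{"gripper": 1,"dx": 0,"dy": -0.001,"dz": 0.07,"roll": 0},{"gripper": 1,"dx": 0,"dy": -0.001,"dz": 0.07,"roll": 0},{"gripper": 1,"dx": 0,"dy": -0.001,"dz": 0.07,"roll": 0},{"gripper": 1,"dx": 0,"dy": -0.001,"dz": 0.07,"roll": 0},{"gripper": 1,"dx": 0,"dy": -0.001,"dz": 0.07,"roll": 0}])

```text
clock: 23.8
tool_pos: [0.6403, -0.2909, 0.0127]
orientation: [-0.142, -3.138, -0.0]
force: [-0.8, 0.7, 1.3]
opening: 0.0422
finger_force: 30.0
```

```bash
python3 - <<'E'
from h import *
c=here();go(c,(.451,-.261,c[2],174.9))
E
```

```text
at [ 6.403000e-01 -2.909000e-01  1.270000e-02  1.748007e+02] t 23.8 R33 -1.0000 open 0.042184336160635036
dx 0.1912 dy 0.0127 dz -0.0000 roll -0.002
```

Gripped at 42.2 mm with 30 N. Next: lift, carry and lower.

Request:
send_rows(plan=[{"gripper": 1,"dx": 0,"dy": 0,"dz": -0.01,"roll": 0},{"gripper": 1,"dx": 0,"dy": 0,"dz": -0.035,"roll": 0},{"gripper": 1,"dx": 0,"dy": 0,"dz": -0.05,"roll": 0},{"gripper": 1,"dx": 0.02,"dy": 0.001,"dz": -0.06,"roll": 0},{"gripper": 1,"dx": 0.05,"dy": 0.003,"dz": -0.06,"roll": 0},{"gripper": 1,"dx": 0.08,"dy": 0.005,"dz": -0.06,"roll": 0},{"gripper": 1,"dx": 0.11,"dy": 0.007,"dz": -0.06,"roll": 0},{"gripper": 1,"dx": 0.14,"dy": 0.009,"dz": -0.06,"roll": 0},{"gripper": 1,"dx": 0.17,"dy": 0.011,"dz": -0.06,"roll": 0},{"gripper": 1,"dx": 0.185,"dy": 0.0125,"dz": -0.06,"roll": 0},{"gripper": 1,"dx": 0.191,"dy": 0.0125,"dz": -0.06,"roll": 0},{"gripper": 1,"dx": 0.191,"dy": 0.0125,"dz": -0.06,"roll": 0},{"gripper": 1,"dx": 0.191,"dy": 0.0125,"dz": -0.04,"roll": 0},{"gripper": 1,"dx": 0.191,"dy": 0.0125,"dz": -0.025,"roll": 0},{"gripper": 1,"dx": 0.191,"dy": 0.0125,"dz": -0.015,"roll": 0},{"gripper": 1,"dx": 0.191,"dy": 0.0125,"dz": -0.015,"roll": 0},{"gripper": 1,"dx": 0.191,"dy": 0.0125,"dz": -0.015,"roll": 0}])

```text
clock: 25.5
tool_pos: [0.4514, -0.2613, 0.0274]
orientation: [-0.142, -3.138, -0.001]
force: [-0.2, 0.1, -1.3]
opening: 0.0417
finger_force: 30.0
```

```bash
python3 - <<'E'
from h import *
c=here();go(c,(.451,-.261,.0213,174.9))
E
```

```text
at [ 4.514000e-01 -2.613000e-01  2.740000e-02  1.748068e+02] t 25.5 R33 -1.0000 open 0.04167642698139605
dx 0.0004 dy 0.0003 dz 0.0061 roll -0.002
```

Request:
send_rows(plan=[{"gripper": 1,"dx": 0,"dy": 0,"dz": 0.003,"roll": 0},{"gripper": 1,"dx": 0,"dy": 0,"dz": 0.0055,"roll": 0},{"gripper": 1,"dx": 0,"dy": 0,"dz": 0.006,"roll": 0},{"gripper": 1,"dx": 0,"dy": 0,"dz": 0.006,"roll": 0},{"gripper": 0,"dx": 0,"dy": 0,"dz": 0.006,"roll": 0},{"gripper": 0,"dx": 0,"dy": 0,"dz": 0.006,"roll": 0},{"gripper": 0,"dx": 0,"dy": 0,"dz": 0.006,"roll": 0},{"gripper": 0,"dx": 0,"dy": 0,"dz": 0.006,"roll": 0},{"gripper": 0,"dx": 0,"dy": 0,"dz": 0.006,"roll": 0},{"gripper": 0,"dx": 0,"dy": 0,"dz": 0.006,"roll": 0},{"gripper": 0,"dx": 0,"dy": 0,"dz": -0.01,"roll": 0},{"gripper": 0,"dx": 0,"dy": 0,"dz": -0.05,"roll": 0},{"gripper": 0,"dx": 0,"dy": 0,"dz": -0.09,"roll": 0},{"gripper": 0,"dx": -0.04,"dy": 0.03,"dz": -0.12,"roll": 0},{"gripper": 0,"dx": -0.08,"dy": 0.06,"dz": -0.15,"roll": 0},{"gripper": 0,"dx": -0.12,"dy": 0.09,"dz": -0.15,"roll": 0},{"gripper": 0,"dx": -0.15,"dy": 0.11,"dz": -0.15,"roll": 0},{"gripper": 0,"dx": -0.17,"dy": 0.12,"dz": -0.15,"roll": 0},{"gripper": 0,"dx": -0.17,"dy": 0.12,"dz": -0.15,"roll": 0}])

```text
clock: 27.4
tool_pos: [0.6335, -0.1556, 0.1775]
orientation: [0.138, 3.138, 0.0]
force: [-0.3, 1.0, -0.0]
opening: 0.095
finger_force: 0.0
```

```bash
python3 - <<'E'
from h import *
c=here();d=get_image("top");s=get_image("scene")
for n,col,w,z in [("stone","orange",(360,228,26),.026),("stoneB","white",(360,228,32),.008),("chisel","red",(250,235,25),.026),("rasp","black",(249,175,20),.026),("plane","blue",(181,162,32),.03)]:
    try: r=rect(d,blob(d["frame"],col,w),z);print(n,np.round(r[0],1),"ang %.1f L %.1f W %.1f"%r[1:])
    except Exception as e: print(n,e)
cv2.imwrite("pics/end.png",np.vstack([cv2.resize(d["frame"][125:265,150:410],None,fx=2,fy=2),cv2.resize(s["frame"][150:300,160:420],None,fx=2,fy=2)])[:,:,::-1])
E
```

```text
at [ 6.335000e-01 -1.556000e-01  1.775000e-01  1.749779e+02] t 27.4 R33 -1.0000 open 0.09500234429372965
stone [ 451.  -260.9] ang 174.1 L 98.3 W 38.6
stoneB [ 450.5 -266.9] ang 174.6 L 149.6 W 55.0
chisel [429.3  78. ] ang 167.5 L 81.9 W 24.1
rasp [609.2  79.6] ang 15.0 L 82.6 W 23.4
plane [649.6 280.7] ang 174.5 L 107.6 W 38.5
```

View pics/end.png

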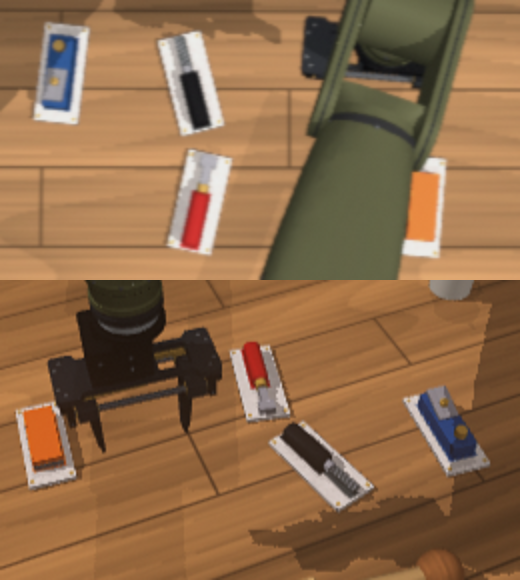

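All four tools lie flat on their own outlines, within about 4 mm and 1°, and the arm is clear, so I'll hand it in.

```bash
python3 -c "
from plant import workorder
print(workorder.close_job())"
```

```text
the job is handed in; nothing more can be done
None
```

The job is handed in: by the last pictures the chisel, rasp, stone and plane each lie flat on their own board within about 4 mm and 1° of the outline, and the mug and tin were never approached; the judge's result was not shown.

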